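# Hold the cheese for the wire cutter

### The job

Unlock the wire cutter: draw the lock pin out of its hinge so that the cutting bow springs up, and park the pin lying in the notched rest at the side of the base. Then lay the cheese block on the cutting plate, long side along the fence and its end up against the portion stop without shifting the stop, and hold it for the cut with one firm diagonal push, of about 15 N, into the fence and down onto the plate at the same time, keeping the gripper on the long side of the block, well clear of the wire's line. Finish while still holding that push: do not let go.

Things in the scene. Friction and masses are not known exactly. Their poses are not given: they have to be found in the camera images.
- cutter: Wire cheese cutter, fixed, yawed only; steel base 300 mm along its y, x -110 to +125 mm. Origin: middle of the footprint on the bench; x to the back. White cutting plate: x -110 to +50 mm, top at z 18 mm. Fence at its back: face at x = 50 mm, 6 mm thick, along y, top at z 42 mm. Bow hinge behind the fence: two bored cheeks, x 75 to 127, y -86 to -54 mm, up to z 87 mm.
- plate: The white cutting plate of the cutter; its origin and axes are those of the cutter, its top is at z 18 mm. Smooth: the cheese slides on it with friction 0.3 or so. The block must be pressed down on it.
- fence: The steel fence of the cutter; its origin and axes are those of the cutter, its face at x = +50 mm looks to -x. The block must be pressed against it.
- bow (a joint): Hinge of the cutting bow (rad): 0 = down and pinned; once the pin is out a spring raises it in about 2 s to 1.7 (upright, leaning slightly back). The bow is a frame of 9 mm steel rod in the plane y = -70 mm of the cutter; down, it spans x -95 to +110 mm, 145 mm high, with a black handle jutting 95 mm more to the front.
- wire_line (a point): Point on the cutting plate in the wire's plane (cutter y = -70 mm), 27.5 mm in front of the fence, axes as the cutter. The long side of the block is the +y side of this point; keep the hand 40 mm or more to that side.
- stop (a joint): Clamped portion stop, not to be moved: its face is 20 mm plus this value (0 to 0.020 m) on the -y side of the wire's plane.
- stop_face (a point): Point on the face of the portion stop that the block's end must touch, 27.5 mm in front of the fence, 15 mm above the plate, axes as the cutter; the face looks to +y. The stop is a steel block 53 mm deep, 10 mm thick, 35 mm high, astride the fence; it gives way only above 60 N.
- pin_knob (a point): Centre of the black round knob (22 mm diameter, 30 mm long) of the lock pin, level, along the cutter's y. Its y axis points to the pin's tip: neck 8 mm thick from 15 to 37 mm, collar 16 mm thick to 41 mm, shank 8 mm thick to the tip at 77 mm. 60 g, balances 31 mm towards the tip. At the start z = 70 mm, 43 mm outside the right-hand hinge cheek, spring load slight; free after a 40 mm draw to -y.
- notch (a point): Notched rest for the pin, right-hand end of the cutter: two uprights 3 mm thick with open-topped 11 mm slots, flared mouths, tops at z 72 mm, standing 15.5 mm to -y and 11 mm to +y of this point. Point: on the axis of a parked pin (z 50 mm), axes as the cutter. Parked, the pin lies along y in both slots, collar between the uprights, knob centre 41 mm to -y of the point (9 mm either way is fine).
- block_center (a point): Centre of the pale yellow block of hard cheese, 130 mm long (its y), 55 mm wide (its x), 62 mm high, 0.33 to 0.61 kg, rigid; it lies at the start on the wooden chopping board to the left of the cutter. The two ends are alike.
- chopboard: Wooden chopping board, fixed, 170 x 220 x 12 mm; origin under its centre. The cheese lies on it at the start.
- milk_jug: Steel milk jug, 72 mm diameter, 95 mm high, with a handle; origin under its centre. Leave it alone.
- tamper: Steel coffee tamper, 58 mm diameter, 88 mm high; origin under its centre. Leave it alone.
- tea_jar: Round reddish jar with a steel lid, 72 mm diameter, 110 mm high; origin under its centre. Leave it alone.
- pin: The whole lock pin; origin on its axis at the collar's inner face, 41 mm from the knob's centre, axes as point pin_knob.
- block: The whole cheese block; origin under its centre, 31 mm below point block_center, axes as there.
Things that resemble listed ones, but are neither listed nor needed, are in the scene too. Of the things that look like the block, the middle-sized one is meant.

How it is judged:
By the outcome, as a careful person would: the job done as asked, in the order asked, and still so for the second after the job is handed in, while the arm keeps its last pose, push and grip.
It also fails if it takes over 72 s, if anything falls off the work surface, if the arm or the gripper's body presses on something with over 40 N, if the wrist force passes 120 N, or if a joint passes its speed limit or range.

### The arm

A 7-joint arm with a two-finger parallel gripper is mounted at the origin on the work surface. World frame = base frame: x ahead of the robot, y to its left, z up, the work surface at z = 0. Lengths are in m, angles in rad, forces in N, time in s.
With the tool pointing down it reaches from about 0.425 to 0.875 m from the base axis. Payload 8.4 kg.
Tool frame: the origin (TCP) lies midway between the tips of the shut fingers; the grasp point (between the pads) lies 19 mm behind it; z points along the fingers, y is the direction in which the jaws open and shut (so a half turn about z gives the same grasp; the last joint's range is limited). The gripper opens to 85 mm and grips with 20 to 120 N. Pads are 22 mm wide; open, the fingers measure 114 mm over their backs; the gripper's body (76 mm by 85 mm) begins 54 mm behind the grasp point. The pads swing forward as they close: fully open they stand 13 mm farther back than shut.
Start: joints at [-1.322, 0.333, 0.04, 1.465, -0.013, 1.343, -0.059], TCP at [0.222, 0.611, 0.231] pointing down, gripper open.
Joint ranges: [-2.58, 2.58], [-0.38, 2.09], [-1.3, 1.39], [0.25, 2.4], [-1.5, 4.64], [0.08, 2.09], [-2.65, 2.65]. Speed limits (rad/s): [2.22, 2.22, 2.79, 2.79, 3.14, 3.14, 3.14].

### API

Orientations are given as a unit quaternion [x, y, z, w].
In Python, from workcell import observe, get_image, sign_off gives the robot as it stands.
- The arm moves only by the tool servo_tool, never from a script. Its argument "rows" is a list that holds one entry, the list of rows, each a list of 5 numbers: the opening, from 0 (shut) to 1 (fully open), then the shift along the world's x, y, z in cm, then the turn about the world's z in rad. A call has 1 to 5 rows; each row shifts and turns the commanded pose from where the row before left it; what a row does not reach is not made up. A row lasts 1/12 s, in which the tool goes at most 41.7 mm and 7.16 degrees, less where a joint would pass 70% of its speed; a pose out of reach is approached as far as the arm can. A call with a gripper value outside its range is refused whole. The fingers move at their own pace and stop on an object; "newtons" is the grip in N (left out, the last holds). Time passes only in rows, so rows that do not move let the fingers close. It gives the time, the measured TCP pose, the force and the opening at its end, in the units of the state.
- observe(): the state, without advancing time (a new reading comes with each control period).
- get_image(name): name is "scene" or "top"; returns a dict with "pixels" (420x560x3 uint8, red, green, blue), "camera_matrix" (3x3 intrinsics, pixels), "R" (3x3) and "t" (3): a world point X has camera coordinates R X + t. Camera axes: x right, y down, z forward; pixel columns grow to the right and rows downward; lengths in m; the calibration is good to about 2 mm. A picture is of the moment at which its call begins. There is no depth.
- sign_off(): hands the job in, once; it reports no verdict.
The state is a dict: "time": time; "qpos": joint angles; "joint_vel": joint speeds; "joint_torque": joint torques, N m; "tcp_pos": TCP position; "eef_rot": TCP orientation; "force": force on the tool from outside, world axes, zero at the start; "moment": the same for the moment, N m; "finger_gap": opening from 0.0 (shut) to 1.0 (fully open).
Only numpy, scipy, OpenCV 4.12 (cv2) and the standard library are available. Lean on these libraries where they do the work, as an engineer would, in place of code of your own. Each camera call takes 0.05 s, during which the arm holds its last target.

## Working session

There is one attempt and no reset: what is moved stays moved. The work goes in short steps, Python scripts to look and compute and a tool call to move; the robot and the scene stay as the last step left them, time stands still between calls to the robot, and variables do not carry over. Pictures are saved under pics/ and viewed, and the job is handed in when it is done.

Besides the shell and the picture viewer there is one more tool, called after "Emit:" in YAML: its name, and indented under it one key for each argument. servo_tool: Moves the arm, as the interface text tells. Its arguments: {"type":"object","properties":{"rows":{"type":"array","items":{"type":"array","items":{"type":"array","items":{"type":"number"}}}},"newtons":{"type":"number"}},"required":["rows"]}

```bash
mkdir -p pics; ls
cat > h.py <<'E'
import numpy as np, cv2
from workcell import observe, get_image, sign_off
def snap(n,fn):
    im=get_image(n); cv2.imwrite('pics/'+fn+'.png',im['pixels'][:,:,::-1]); np.savez('pics/'+fn+'.npz',K=im['camera_matrix'],R=im['R'],t=im['t'],p=im['pixels']); return im
def ray(im,u,v):
    K,R,t=[np.array(im[k]) for k in ('camera_matrix','R','t')]
    d=R.T@np.linalg.inv(K)@[u,v,1]; return -R.T@t,d
def onz(im,u,v,z):
    c,d=ray(im,u,v); return c+d*(z-c[2])/d[2]
def proj(im,X):
    K,R,t=[np.array(im[k]) for k in ('camera_matrix','R','t')]
    p=K@(R@np.array(X)+t); return p[:2]/p[2]
def load(fn):
    z=np.load('pics/'+fn+'.npz'); return dict(camera_matrix=z['K'],R=z['R'],t=z['t'],pixels=z['p'])
E
python3 - <<'E'
from h import *
for n in('scene','top'):
    i=snap(n,n+'0'); print(n,i['camera_matrix'],-np.array(i['R']).T@i['t'],i['R'])
o=observe();print(o)
E
```

```text
pics
scene [[472.9729523    0.         278.39571101]
 [  0.         472.9729523  212.61660348]
 [  0.           0.           1.        ]] [ 1.18735892 -0.56232086  0.98661697] [[ 0.64040556  0.76795112  0.01148032]
 [ 0.54349618 -0.44256654 -0.71326486]
 [-0.54267174  0.46301829 -0.70080057]]
top [[470.69338176   0.         276.39667037]
 [  0.         470.69338176 206.76554774]
 [  0.           0.           1.        ]] [0.373107   0.02882335 1.383457  ] [[-0.01402058 -0.99982308 -0.01253946]
 [-0.99526666  0.01516059 -0.09599182]
 [ 0.09616494  0.01113425 -0.99530314]]
{'time': 0.1, 'qpos': array([-1.32219229,  0.33384556,  0.03989051,  1.46620057, -0.01340028,
        1.34329985, -0.05851921]), 'joint_vel': array([ 5.42811424e-04, -1.01314543e-03,  1.70230921e-03, -2.51049742e-03,
        1.28996505e-03, -4.99658590e-04, -8.31314445e-05]), 'joint_torque': array([ 5.00284586e-03, -6.60028124e+01,  1.37046162e+00, -4.06469965e+01,
        1.70350831e-02,  8.91282340e-03,  6.94932112e-06]), 'tcp_pos': array([0.22143283, 0.61067196, 0.23049833]), 'eef_rot': array([ 1.73052070e-01,  9.84912396e-01, -7.39629835e-04, -7.68323017e-05]), 'force': array([0.41936374, 0.46333013, 0.5621279 ]), 'moment': array([ 0.00159393, -0.02874928,  0.03322281]), 'finger_gap': 1.0005035798131445}
```

View pics/scene0.png

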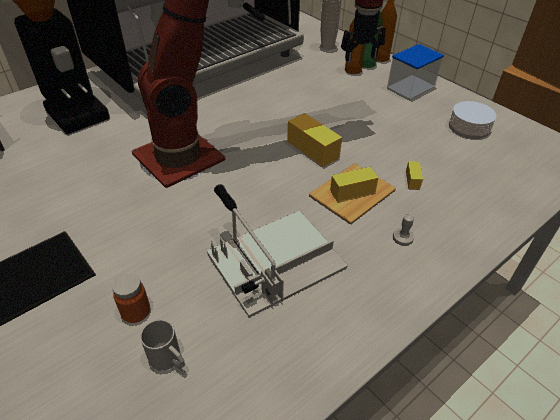

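View pics/top0.png

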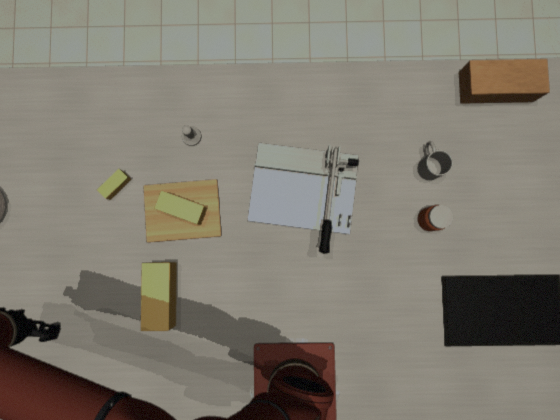

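The scene view shows the cutter at about (275,260) and the block on the board at about (355,185). In the top view the cutter is at about (303,188) and the block at about (180,207). I'll zoom in.

Run:
```python
from h import *
i=load('top0')['pixels'][:,:,::-1]
cv2.imwrite('pics/a.png',cv2.resize(i[130:260,235:370],None,fx=5,fy=5,interpolation=cv2.INTER_CUBIC)[:600])
i=load('scene0')['pixels'][:,:,::-1]
cv2.imwrite('pics/b.png',cv2.resize(i[180:320,200:350],None,fx=5,fy=5,interpolation=cv2.INTER_CUBIC)[:600])
```

```text
(no output)
```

View pics/a.png

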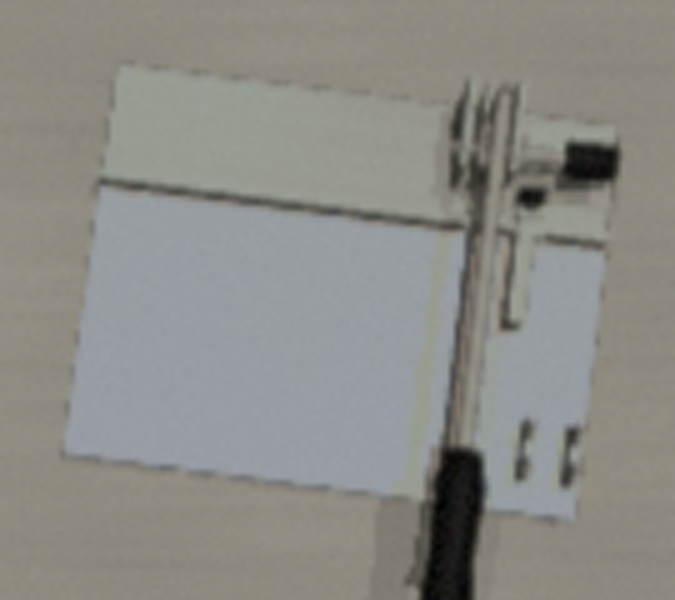

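View pics/b.png

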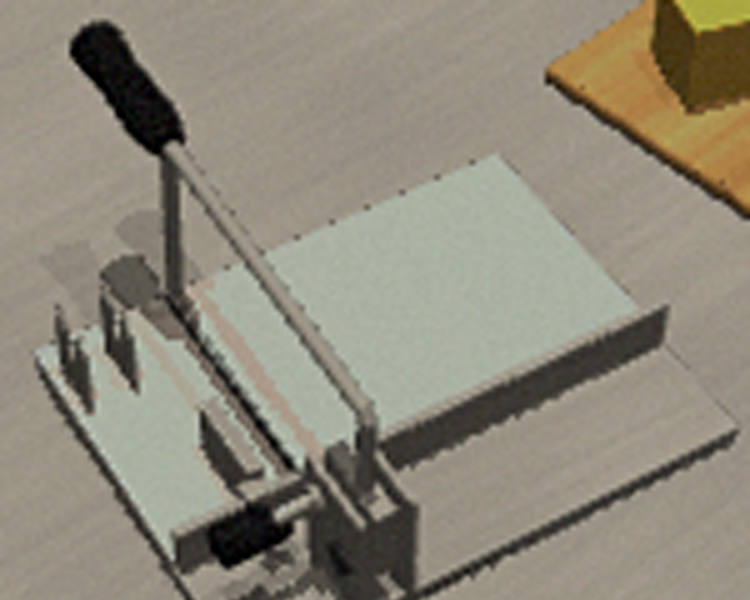

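Run:
```python
from h import *
T=load('top0');S=load('scene0')
def t(x,y,z): return onz(T,235+(x+.5)/5-.5,130+(y+.5)/5-.5,z)
def s(x,y,z): return onz(S,200+(x+.5)/5-.5,180+(y+.5)/5-.5,z)
for f,FL,FR in((t,(65,455),(577,520)),(s,(497,155),(38,352))):
    a=f(*FL,.018);b=f(*FR,.018);print(a,b,np.linalg.norm(a-b),np.arctan2(*(a-b)[:2][::-1])-np.pi/2)
print('fence end top',t(100,182,.042),s(667,307,.042))
print('knob',t(592,160,.07), s(248,530,.07))
print('uprights',t(523,450,.06),t(568,455,.06))
i=T['pixels'][:,:,::-1];cv2.imwrite('pics/c.png',cv2.resize(i[160:300,95:230],None,fx=5,fy=5,interpolation=cv2.INTER_CUBIC)[:600])
i=S['pixels'][:,:,::-1];cv2.imwrite('pics/d.png',cv2.resize(i[100:225,280:430],None,fx=5,fy=5,interpolation=cv2.INTER_CUBIC)[:600])
```

```text
[0.46588947 0.12842119 0.018     ] [ 0.4238068 -0.1677369  0.018    ] 0.29913302077714177 -0.1411503394836704
[0.46902798 0.12998934 0.018     ] [ 0.42651828 -0.16354255  0.018     ] 0.2965940817829426 -0.14382149271796418
fence end top [0.62199195 0.10514402 0.042     ] [0.6323541  0.10594056 0.042     ]
knob [ 0.6248425  -0.17459873  0.07      ] [ 0.62451979 -0.17004259  0.07      ]
uprights [ 0.46202142 -0.13251342  0.06      ] [ 0.45882888 -0.15769925  0.06      ]
```

View pics/c.png

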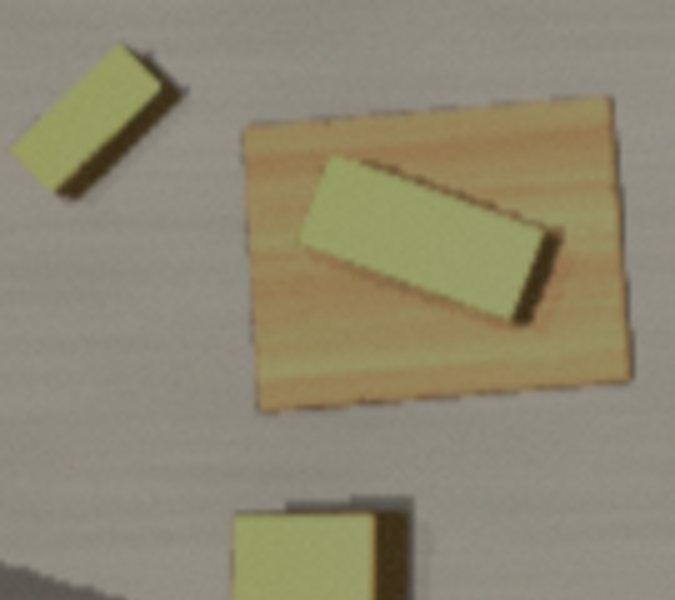

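View pics/d.png

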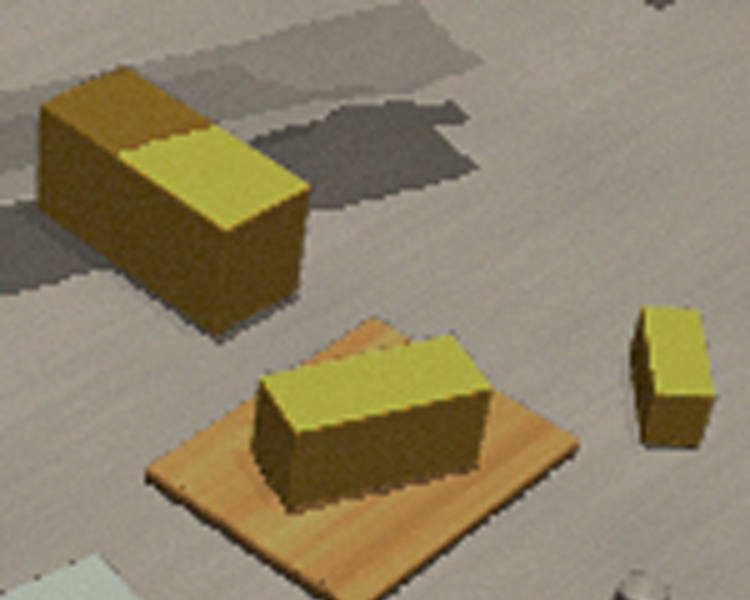

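Run:
```python
from h import *
T=load('top0');S=load('scene0')
def tri(pt,ps):
    c1,d1=ray(T,*pt);c2,d2=ray(S,*ps);A=np.array([d1,-d2]).T
    k=np.linalg.lstsq(A,c2-c1,rcond=None)[0];return (c1+k[0]*d1+c2+k[1]*d2)/2,np.linalg.norm(c1+k[0]*d1-c2-k[1]*d2)
def blob(I,x0,y0,x1,y1,th):
    g=I['pixels'].max(2)[y0:y1,x0:x1];n,l,st,ce=cv2.connectedComponentsWithStats((g<th).astype(np.uint8))
    for k in range(1,n):
        if st[k,4]>8: print(st[k]+[x0,y0,0,0,0],ce[k]+[x0,y0])
blob(T,335,150,365,180,50);blob(S,235,270,265,300,40)
def corners(I,x0,y0,x1,y1):
    hs=cv2.cvtColor(I['pixels'],cv2.COLOR_RGB2HSV)[y0:y1,x0:x1];p=I['pixels'][y0:y1,x0:x1]
    return hs,p
# block top
h,p=corners(T,145,180,215,230);print(h[25,35],h[5,5],p[25,35])
h,p=corners(S,325,160,385,205);print(h[18,25],p[18,25],h[30,30])
b=lambda f:[f]
tc=[(330,157),(548,232),(512,322),(300,242)]
for x,y in tc: print(onz(T,95+(x+.5)/5-.5,160+(y+.5)/5-.5,.074))
P=np.array([onz(T,95+(x+.5)/5-.5,160+(y+.5)/5-.5,.074) for x,y in tc]);print('c',P.mean(0),[np.linalg.norm(P[i]-P[i-1]) for i in range(4)])
sc=[(262,380),(297,432),(490,390),(452,337)]
P=np.array([onz(S,280+(x+.5)/5-.5,100+(y+.5)/5-.5,.074) for x,y in sc]);print('c',P.mean(0),[np.linalg.norm(P[i]-P[i-1]) for i in range(4)],P)
o=np.array([.5552,-.0338,0]);a=-.1425
X=np.array([np.cos(a),np.sin(a),0]);Y=np.array([-np.sin(a),np.cos(a),0])
for nm,I,sx,sy in(('T',T,235,130),('S',S,200,180)):
  for q in((-.11,.15,.018),(-.11,-.15,.018),(.05,.15,.042),(.05,-.15,.042),(.088,-.129,.07),(-.078,-.121,.072),(.1,-.054,.087)):
    u=proj(I,o+X*q[0]+Y*q[1]+[0,0,q[2]]);print(nm,q,((u-[sx,sy]+.5)*5-.5).round(0))
```

```text
[348 159  10   7  63] [352.47619048 162.19047619]
[339 168   4   3  11] [340.63636364 168.90909091]
[241 281  17  13 127] [248.59055118 286.53543307]
[ 32  84 157] [ 21  87 144] [153 157 105]
[ 29 157 174] [174 170  67] [ 21 200  84]
[0.54913501 0.36856069 0.074     ]
[0.50485933 0.24565396 0.074     ]
[0.45467781 0.26575171 0.074     ]
[0.50134972 0.38496922 0.074     ]
c [0.50250547 0.31623389 0.074     ] [np.float64(0.05052398419668885), np.float64(0.1306384310482776), np.float64(0.054056491435035485), np.float64(0.1280276615243704)]
c [0.50646041 0.3170832  0.074     ] [np.float64(0.12727820283580268), np.float64(0.04985087081576642), np.float64(0.12551064939807874), np.float64(0.052355828979305984)] [[0.46054596 0.2666647  0.074     ]
 [0.50731819 0.24941745 0.074     ]
 [0.55322492 0.36623138 0.074     ]
 [0.50475255 0.38601929 0.074     ]]
T (-0.11, 0.15, 0.018) [ 62. 452.]
T (-0.11, -0.15, 0.018) [575. 518.]
T (0.05, 0.15, 0.042) [ 96. 175.]
T (0.05, -0.15, 0.042) [613. 240.]
T (0.088, -0.129, 0.07) [591. 162.]
T (-0.078, -0.121, 0.072) [544. 450.]
T (0.1, -0.054, 0.087) [464. 118.]
S (-0.11, 0.15, 0.018) [496. 153.]
S (-0.11, -0.15, 0.018) [ 32. 353.]
S (0.05, 0.15, 0.042) [661. 299.]
S (0.05, -0.15, 0.042) [168. 532.]
S (0.088, -0.129, 0.07) [241. 534.]
S (-0.078, -0.121, 0.072) [ 99. 303.]
S (0.1, -0.054, 0.087) [388. 464.]
```

Run:
```python
from h import *
T=load('top0');S=load('scene0')
for z in(.07,.074,.078): print(onz(T,352.5,162.2,z),onz(S,248.6,286.5,z))
o=np.array([.5552,-.0338,0]);a=-.1425
X=np.array([np.cos(a),np.sin(a),0]);Y=np.array([-np.sin(a),np.cos(a),0])
k=(onz(T,352.5,162.2,.07)+onz(S,248.6,286.5,.07))/2-o;print(k@X,k@Y)
```

```text
[ 0.62314834 -0.17313901  0.07      ] [ 0.62571963 -0.17275252  0.07      ]
[ 0.62238686 -0.17252396  0.074     ] [ 0.62817056 -0.17445254  0.074     ]
[ 0.62162539 -0.1719089   0.078     ] [ 0.63062148 -0.17615257  0.078     ]
0.08829346652200995 -0.12790290222541179
```

Emit:
servo_tool:
  rows:
    - [[0.6,0,0,0,-0.1],[0.6,0,0,0,-0.1],[0.6,0,0,0,-0.1]]
  newtons: 60

```text
time: 0.35
tcp_pos: [0.2215, 0.6108, 0.2308]
eef_rot: [0.321, 0.947, -0.001, -0.0]
force: [-0.1, 0.3, -0.4]
finger_gap: 0.609
```

Emit:
servo_tool:
  rows:
    - [[0.6,2.5,-3,0.5,-0.05],[0.6,2.5,-3,0.5,-0.05],[0.6,2.5,-3,0.5,-0.05],[0.6,2.5,-3,0.5,-0.05],[0.6,2.5,-3,0.5,-0.05]]

```text
time: 0.77
tcp_pos: [0.3474, 0.4593, 0.2562]
eef_rot: [0.435, 0.9, -0.0, -0.0]
force: [1.7, 0.3, 1.2]
finger_gap: 0.596
```

Emit:
servo_tool:
  rows:
    - [[0.6,2.5,-3,0,-0.05],[0.6,2.5,-3,0,-0.05],[0.6,2.5,-3,0,-0.05],[0.6,2.5,-3,0,-0.05],[0.6,2.5,-3,0,-0.05]]

```text
time: 1.18
tcp_pos: [0.4723, 0.3093, 0.2562]
eef_rot: [0.544, 0.839, -0.0, -0.0]
force: [0.0, 0.7, -0.1]
finger_gap: 0.602
```

Emit:
servo_tool:
  rows:
    - [[0.6,1.5,-3.8,0,-0.05],[0.6,1.5,-3.8,0,-0.05],[0.6,1.5,-3.8,0,-0.05],[0.6,1.5,-3.8,0,-0.05],[0.6,1.5,-3.8,0,-0.05]]

```text
time: 1.6
tcp_pos: [0.5467, 0.119, 0.2562]
eef_rot: [0.644, 0.765, -0.0, -0.0]
force: [1.3, 0.3, -0.2]
finger_gap: 0.599
```

Emit:
servo_tool:
  rows:
    - [[0.6,1.2,-3.8,0,-0.05],[0.6,1.2,-3.8,0,-0.05],[0.6,1.2,-3.8,0,-0.05],[0.6,1,-3.8,0,-0.05],[0.6,1,-3.8,0,-0.05]]

```text
time: 2.02
tcp_pos: [0.6026, -0.0708, 0.2562]
eef_rot: [0.735, 0.679, -0.0, -0.0]
force: [0.3, 0.3, -0.4]
finger_gap: 0.602
```

Emit:
servo_tool:
  rows:
    - [[0.5,0.7,-3.4,-1,-0.032],[0.5,0.7,-3.4,-2,-0.032],[0.5,0.8,-3.4,-3,0],[0.5,0,0,-3,0],[0.5,0,0,0,0]]

```text
time: 2.43
tcp_pos: [0.6203, -0.1694, 0.163]
eef_rot: [0.756, 0.654, -0.003, -0.003]
force: [-0.6, 0.6, -1.6]
finger_gap: 0.501
```

```bash
cat > pic.py <<'E'
import sys
from h import *
n,fn,x0,y0,w,hh=sys.argv[1],sys.argv[2],*map(int,sys.argv[3:7])
i=snap(n,fn)['pixels'][:,:,::-1]
cv2.imwrite('pics/'+fn+'z.png',cv2.resize(i[y0:y0+hh,x0:x0+w],None,fx=4,fy=4,interpolation=cv2.INTER_CUBIC))
o=observe();print(o['time'],o['tcp_pos'],o['eef_rot'],o['force'])
E
python3 pic.py top t1 240 110 160 150; python3 pic.py scene s1 190 180 180 140
```

```text
2.4833 [ 0.62171962 -0.16763226  0.16605153] [ 0.75564809  0.65497022 -0.00212739 -0.00233408] [0.31502199 0.8599272  0.83460034]
2.5333 [ 0.62323548 -0.16691648  0.16852506] [ 0.75507313  0.65563922 -0.0007799  -0.00108456] [0.09127253 0.15755155 0.57136198]
```

View pics/s1z.png

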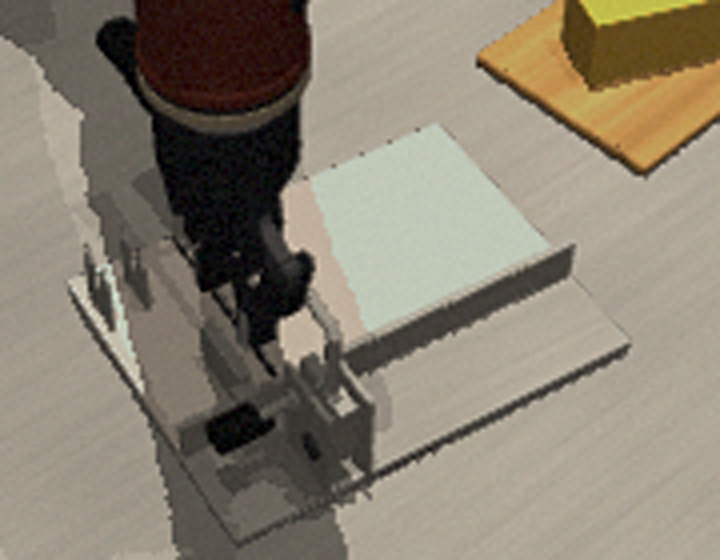

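View pics/t1z.png

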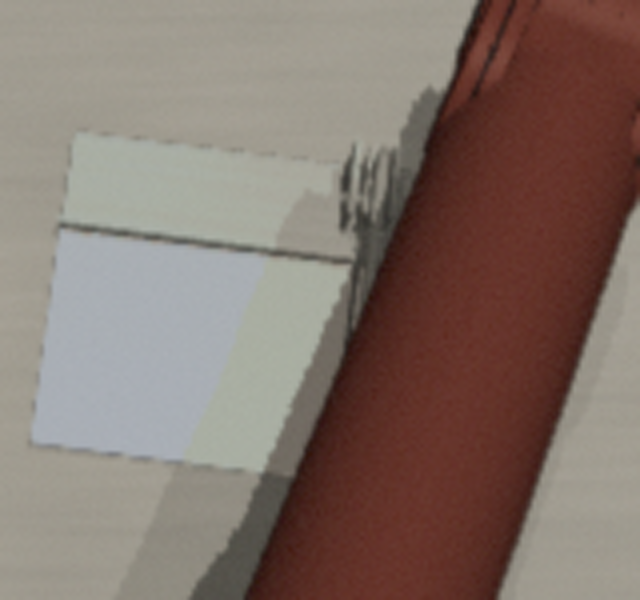

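Emit:
servo_tool:
  rows:
    - [[0.5,0,0,-2,0],[0.5,0,0,-2,0],[0.5,0,0,-2,0],[0.5,0,0,0,0],[0.5,0,0,0,0]]

```text
time: 2.95
tcp_pos: [0.6244, -0.1663, 0.1106]
eef_rot: [0.755, 0.656, 0.0, -0.0]
force: [0.2, 0.0, 0.9]
finger_gap: 0.497
```

Emit:
servo_tool:
  rows:
    - [[0.5,0,-0.9,-1,0],[0.5,0,0,-1.8,0],[0.5,0,0,-1.7,0],[0.5,0,0,-1.6,0],[0.5,0,0,0,0]]

```text
time: 3.37
tcp_pos: [0.6229, -0.1767, 0.0465]
eef_rot: [0.755, 0.656, -0.001, -0.001]
force: [-0.7, 0.4, -1.2]
finger_gap: 0.5
```

```bash
python3 pic.py scene s2 190 180 180 140
```

```text
3.4167 [ 0.62355676 -0.17700373  0.0480734 ] [ 7.55175692e-01  6.55522285e-01 -3.35618955e-04 -3.07089094e-04] [0.17034369 0.80428965 0.60291314]
```

View pics/s2z.png

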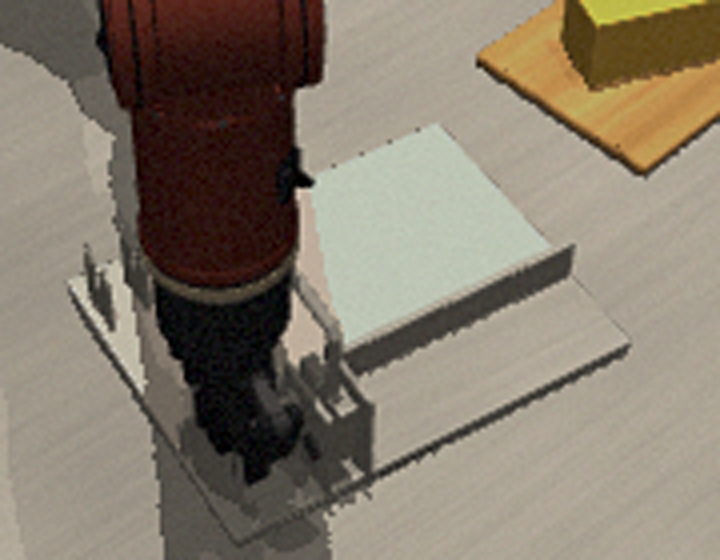

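Emit:
servo_tool:
  rows:
    - [[0.2,0,0,0.1,0],[0.2,0,0,0,0],[0.2,0,0,0,0],[0.2,0,0,0,0]]
  newtons: 50

```text
time: 3.75
tcp_pos: [0.6245, -0.1773, 0.0505]
eef_rot: [0.755, 0.655, 0.001, 0.001]
force: [-0.6, -1.1, 4.6]
finger_gap: 0.241
```

Emit:
servo_tool:
  rows:
    - [[0.1,0,0,0,0],[0.1,0,0,0,0]]
  newtons: 70

```text
time: 3.92
tcp_pos: [0.6244, -0.1772, 0.0501]
eef_rot: [0.755, 0.655, 0.0, 0.001]
force: [-1.2, -1.5, 5.0]
finger_gap: 0.238
```

Emit:
servo_tool:
  rows:
    - [[0.1,-0.07,-0.5,0,0],[0.1,-0.14,-1,0,0],[0.1,-0.14,-1,0,0],[0.1,-0.14,-1,0,0],[0.1,0,0,0,0]]

```text
time: 4.33
tcp_pos: [0.618, -0.2141, 0.0491]
eef_rot: [0.756, 0.655, -0.001, 0.0]
force: [-0.4, -0.4, 0.5]
finger_gap: 0.237
```

Emit:
servo_tool:
  rows:
    - [[0.1,-0.14,-1,0,0],[0.1,-0.14,-1,0,0],[0.1,-0.14,-1,0,0],[0.1,-0.07,-0.5,0,0],[0.1,0,0,0,0]]

```text
time: 4.75
tcp_pos: [0.6132, -0.2492, 0.0492]
eef_rot: [0.756, 0.655, -0.0, 0.0]
force: [-0.3, -0.5, -0.5]
finger_gap: 0.232
```

```bash
python3 pic.py scene s3 160 180 180 140
```

```text
4.8 [ 0.61356547 -0.24791101  0.04912305] [ 7.55727549e-01  6.54886118e-01 -2.00241579e-04  7.23700497e-05] [ 0.05325116 -0.06243912 -1.06030682]
```

View pics/s3z.png

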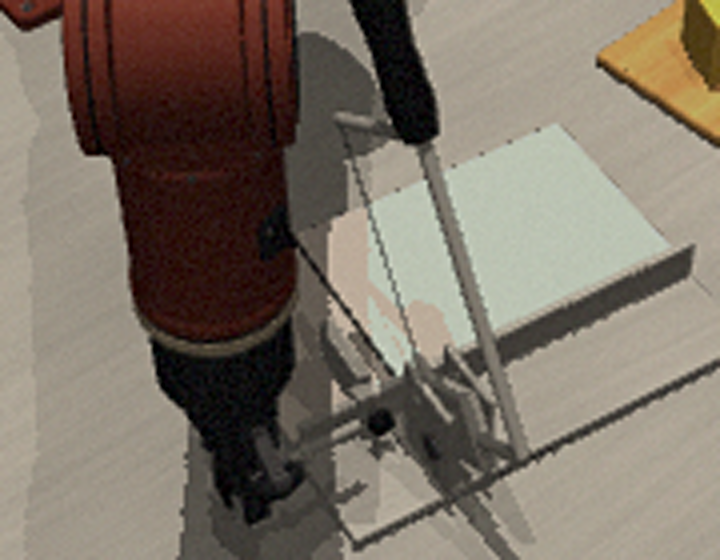

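Emit:
servo_tool:
  rows:
    - [[0.1,0,0,1,0],[0.1,0,0,2,0],[0.1,-1,0.3,1.5,0],[0.1,-2,0.4,0,0],[0.1,-2.5,0.4,0,0]]

```text
time: 5.22
tcp_pos: [0.5605, -0.2349, 0.0958]
eef_rot: [0.754, 0.656, 0.001, 0.001]
force: [0.5, 0.2, -1.1]
finger_gap: 0.239
```

Run:
```python
from h import *
T=load('top0');S=load('scene0')
i=T['pixels'][:,:,::-1];a=cv2.resize(i[205:240,325:360],None,fx=10,fy=10,interpolation=cv2.INTER_CUBIC)
i=S['pixels'][:,:,::-1];b=cv2.resize(i[225:275,200:240],None,fx=10,fy=10,interpolation=cv2.INTER_CUBIC)
c=np.zeros((500,760,3),np.uint8);c[:350,:350]=a;c[:500,360:760]=b
cv2.imwrite('pics/e.png',c)
```

```text
(no output)
```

View pics/e.png

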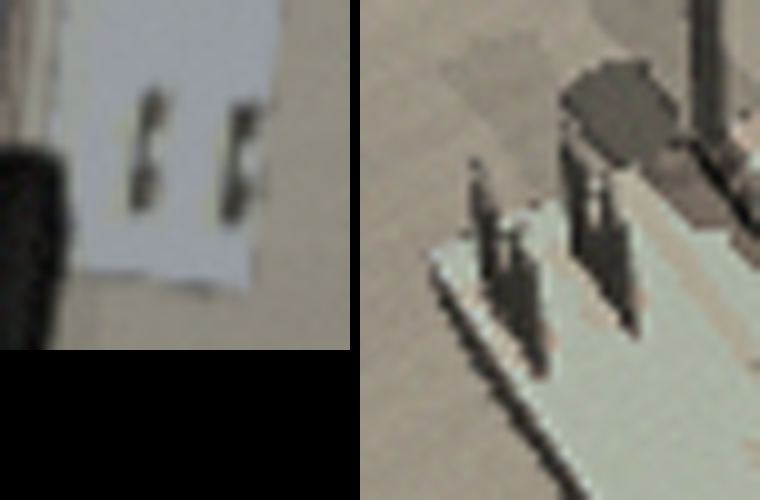

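```bash
python3 - <<'E'
from h import *
T=load('top0');S=load('scene0')
o=np.array([.5552,-.0338,0]);a=-.1425
X=np.array([np.cos(a),np.sin(a),0]);Y=np.array([-np.sin(a),np.cos(a),0])
f=lambda p:(p.round(4),((p-o)@X).round(4),((p-o)@Y).round(4))
for x,y in((150,150),(243,158)):
  print('T',f(onz(T,325+(x+.5)/10-.5,205+(y+.5)/10-.5,.06)))
for p in((475,165),(515,225),(568,125),(600,180)):
  print('S',f(onz(S,200+(p[0]-360+.5)/10-.5,225+(p[1]+.5)/10-.5,.072)))
# upright full extents in top
for x,y in((158,90),(135,212),(248,105),(232,222)): print('Te',f(onz(T,325+(x+.5)/10-.5,205+(y+.5)/10-.5,.05)))
# feet in scene z=.018
for p in((545,378),(635,335)): print('Sf',f(onz(S,200+(p[0]-360+.5)/10-.5,225+(p[1]+.5)/10-.5,.018)))
for n,u,v in(('jug',437,165),('jar',435,217)): print(n,f(onz(T,u,v,.1)))
E
python3 pic.py top t4 320 130 160 150;python3 pic.py scene s4 160 180 180 140
```

```text
T (array([ 0.4621, -0.1335,  0.06  ]), np.float64(-0.0779), np.float64(-0.1119))
T (array([ 0.4595, -0.1595,  0.06  ]), np.float64(-0.0769), np.float64(-0.1381))
S (array([ 0.4496, -0.161 ,  0.072 ]), np.float64(-0.0865), np.float64(-0.1409))
S (array([ 0.4733, -0.1647,  0.072 ]), np.float64(-0.0625), np.float64(-0.1412))
S (array([ 0.4533, -0.1342,  0.072 ]), np.float64(-0.0866), np.float64(-0.1139))
S (array([ 0.4744, -0.1389,  0.072 ]), np.float64(-0.0651), np.float64(-0.1155))
Te (array([ 0.4798, -0.1375,  0.05  ]), np.float64(-0.0599), np.float64(-0.1133))
Te (array([ 0.4453, -0.13  ,  0.05  ]), np.float64(-0.0951), np.float64(-0.1108))
Te (array([ 0.4752, -0.1628,  0.05  ]), np.float64(-0.0609), np.float64(-0.1391))
Te (array([ 0.4421, -0.1573,  0.05  ]), np.float64(-0.0944), np.float64(-0.1384))
Sf (array([ 0.4805, -0.1654,  0.018 ]), np.float64(-0.0553), np.float64(-0.1409))
Sf (array([ 0.4834, -0.1385,  0.018 ]), np.float64(-0.0562), np.float64(-0.1139))
jug (array([ 0.6058, -0.4003,  0.1   ]), np.float64(0.1022), np.float64(-0.3556))
jar (array([ 0.4625, -0.3882,  0.1   ]), np.float64(-0.0414), np.float64(-0.3639))
5.2667 [ 0.55428845 -0.23518651  0.0946222 ] [ 7.55534614e-01  6.55107284e-01 -3.22319578e-04 -1.33814001e-03] [-2.34109206 -1.77272077 -2.5518559 ]
5.3167 [ 0.55609957 -0.23516257  0.09479026] [ 7.55515702e-01  6.55129678e-01  1.39090264e-04 -1.05374925e-03] [-0.03659583 -0.99042553 -0.7132806 ]
```

View pics/s4z.png

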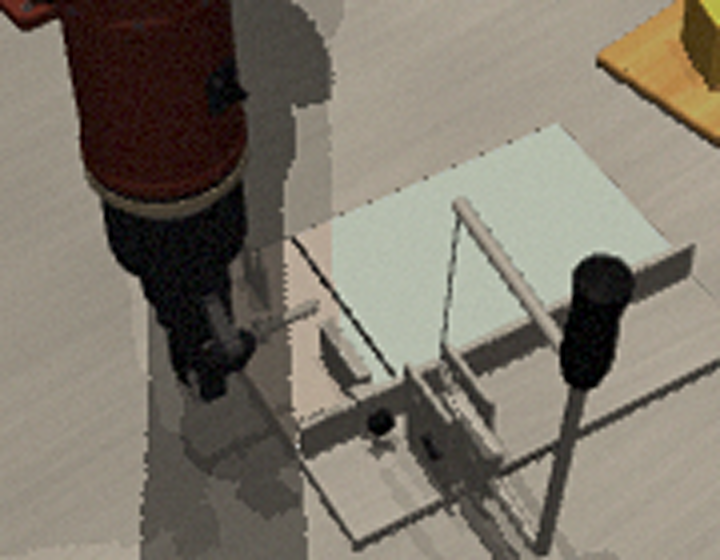

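View pics/t4z.png

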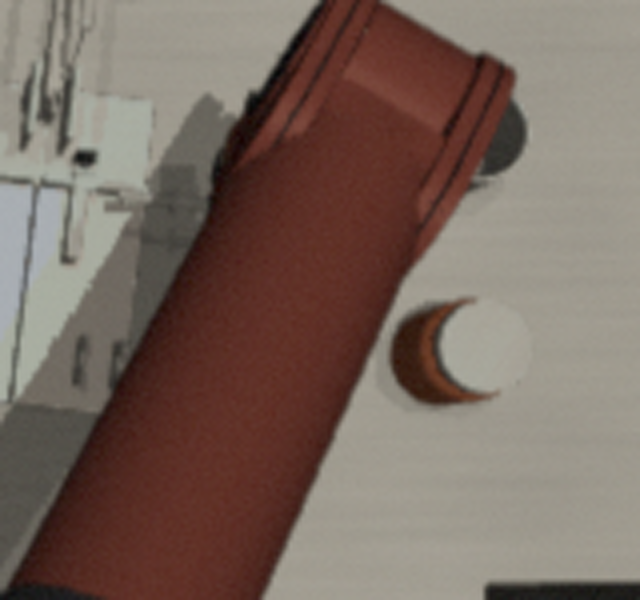

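Emit:
servo_tool:
  rows:
    - [[0.1,-2,0.9,0,0],[0.1,-2.5,1.2,0,0],[0.1,-2.5,1.2,0,0],[0.1,-2,0.9,0,0],[0.1,-1,0.4,0,0]]

```text
time: 5.73
tcp_pos: [0.4573, -0.1882, 0.0944]
eef_rot: [0.755, 0.656, 0.0, -0.001]
force: [0.5, -0.8, -1.3]
finger_gap: 0.235
```

Emit:
servo_tool:
  rows:
    - [[0.1,0,0,0,0],[0.1,0,0,0,0]]

```text
time: 5.9
tcp_pos: [0.46, -0.1892, 0.095]
eef_rot: [0.755, 0.656, 0.001, 0.0]
force: [1.4, -0.1, 0.1]
finger_gap: 0.236
```

```bash
python3 - <<'E'
from h import *
S=load('scene0');s=load('s4')
p=onz(s,160+78.4,180+76,.114);o=np.array([.5561,-.2352,.114]);a=-.1425
print(p-o,(p-o)@[np.cos(a),np.sin(a),0],(p-o)@[-np.sin(a),np.cos(a),0])
E
python3 pic.py scene s5 150 170 180 140;python3 pic.py top t5 300 130 160 150
```

```text
[ 9.12463412e-03  7.94857167e-02 -1.38777878e-17] -0.0022562724562171324 0.07997591730465795
5.95 [ 0.46039915 -0.18953543  0.09497114] [7.54870858e-01 6.55872780e-01 7.21047086e-04 6.03631702e-04] [-0.17429487 -0.59871485  0.2591908 ]
6.0 [ 0.46038585 -0.18981907  0.09478875] [7.54973352e-01 6.55755065e-01 3.74022472e-04 6.26943466e-04] [-0.38005185  0.51758853 -1.42176669]
```

View pics/s5z.png

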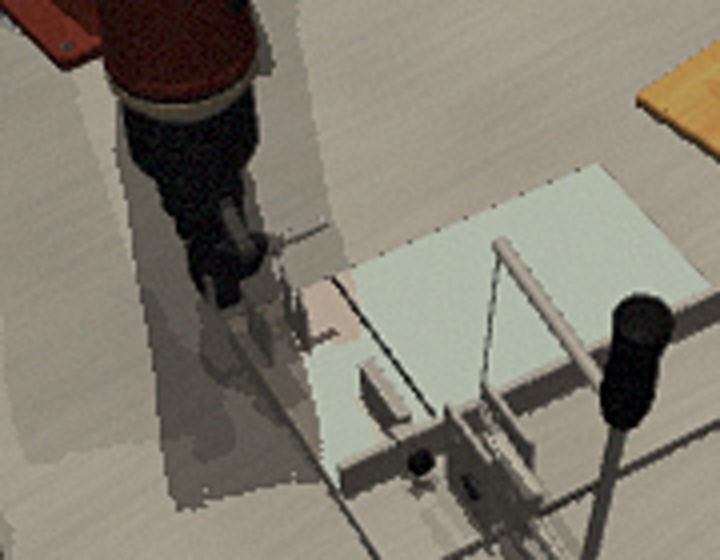

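View pics/t5z.png

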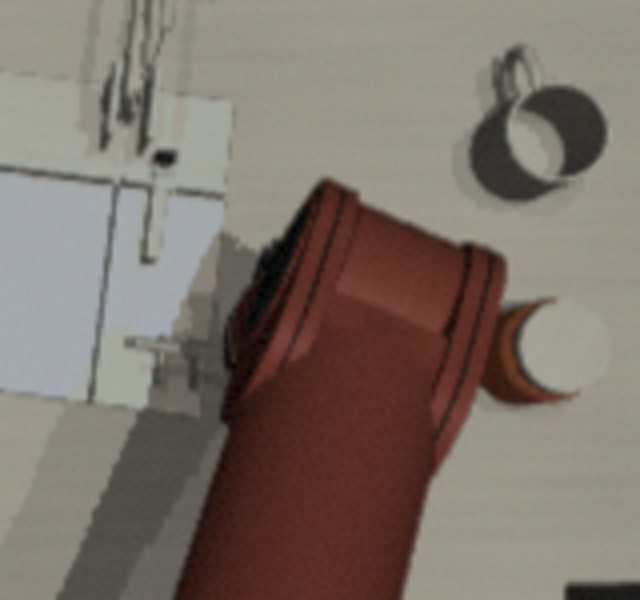

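Run:
```python
from h import *
T=load('t5');S=load('s5')
o=np.array([.5552,-.0338,0]);a=-.1425
X=np.array([np.cos(a),np.sin(a),0]);Y=np.array([-np.sin(a),np.cos(a),0])
f=lambda p:(p.round(4),((p-o)@X).round(4),((p-o)@Y).round(4))
for x,y in((128,343),(150,345),(172,348)): print('T',f(onz(T,300+(x+.5)/4-.5,130+(y+.5)/4-.5,.114)))
for x,y in((327,227),(285,242)): print('S',f(onz(S,150+(x+.5)/4-.5,170+(y+.5)/4-.5,.114)))
print(f(np.array([.4604,-.1898,0])))
b=cv2.resize(T['pixels'][205:235,325:365,::-1],None,fx=14,fy=14,interpolation=cv2.INTER_CUBIC);cv2.imwrite('pics/f.png',b)
```

```text
T (array([ 0.4701, -0.1058,  0.114 ]), np.float64(-0.074), np.float64(-0.0834))
T (array([ 0.4686, -0.1206,  0.114 ]), np.float64(-0.0734), np.float64(-0.0982))
T (array([ 0.4663, -0.1354,  0.114 ]), np.float64(-0.0736), np.float64(-0.1132))
S (array([ 0.4743, -0.111 ,  0.114 ]), np.float64(-0.0691), np.float64(-0.0879))
S (array([ 0.4682, -0.1393,  0.114 ]), np.float64(-0.0711), np.float64(-0.1167))
(array([ 0.4604, -0.1898,  0.    ]), np.float64(-0.0717), np.float64(-0.1679))
```

View pics/f.png

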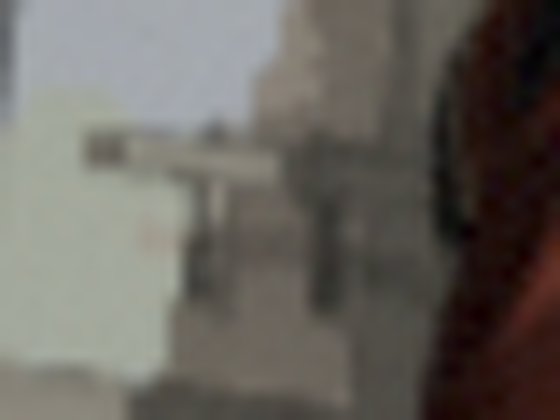

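Emit:
servo_tool:
  rows:
    - [[0.1,-0.45,0.07,-0.5,0],[0.1,0,0,-1,0],[0.1,0,0,-0.5,0],[0.1,0,0,0,0],[0.1,0,0,0,0]]

```text
time: 6.42
tcp_pos: [0.454, -0.1892, 0.0734]
eef_rot: [0.755, 0.655, -0.001, -0.0]
force: [0.8, 0.0, -1.6]
finger_gap: 0.235
```

```bash
python3 pic.py scene s6 180 200 60 80;python3 pic.py top t6 325 195 50 50
python3 - <<'E'
import cv2
for n in('s6','t6'):
  a=cv2.imread(f'pics/{n}z.png');cv2.imwrite(f'pics/{n}z.png',cv2.resize(a,None,fx=1.8,fy=1.8))
E
```

```text
6.4667 [ 0.45436272 -0.18922633  0.07386131] [ 7.55262916e-01  6.55421781e-01 -4.41666866e-04 -1.49425549e-04] [ 0.97584932 -0.49271072 -1.0233682 ]
6.5167 [ 0.45452938 -0.18924233  0.07411207] [ 7.55249690e-01  6.55437148e-01 -2.25276222e-04  1.54961781e-05] [-0.36838462  0.85883382 -0.01334563]
```

View pics/s6z.png

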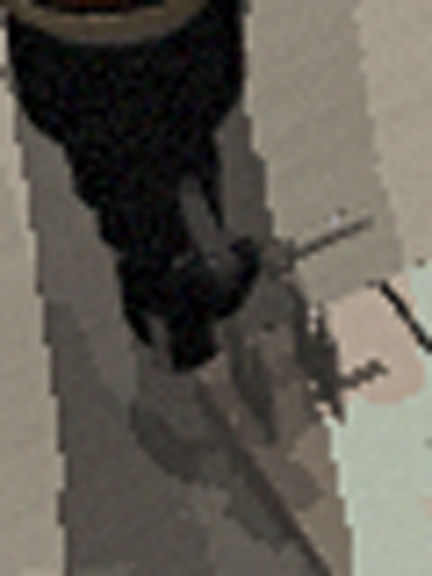

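View pics/t6z.png

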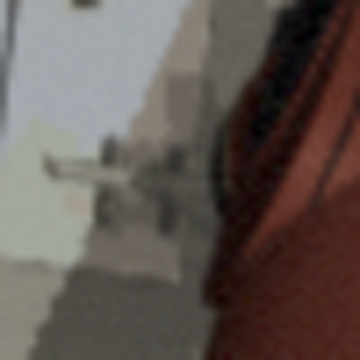

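Emit:
servo_tool:
  rows:
    - [[0.1,0.1,0,-0.6,0],[0.1,0,0,-0.7,0],[0.1,0,0,-0.7,0],[0.1,0,0,0,0]]

```text
time: 6.85
tcp_pos: [0.4545, -0.1887, 0.0526]
eef_rot: [0.755, 0.656, -0.001, -0.001]
force: [-1.2, -0.4, -0.4]
finger_gap: 0.231
```

Emit:
servo_tool:
  rows:
    - [[0.1,0,0,0,0],[0.1,0,0,-0.5,0],[0.1,0,0,-0.5,0],[0.1,0,0,0,0]]

```text
time: 7.18
tcp_pos: [0.4553, -0.1889, 0.0434]
eef_rot: [0.755, 0.656, -0.0, -0.0]
force: [0.6, 0.0, -2.2]
finger_gap: 0.233
```

```bash
python3 pic.py scene s7 180 200 60 80;python3 pic.py top t7 325 195 50 50
python3 - <<'E'
import cv2
for n in('s7','t7'):
  a=cv2.imread(f'pics/{n}z.png');cv2.imwrite(f'pics/{n}z.png',cv2.resize(a,None,fx=1.8,fy=1.8))
E
```

```text
7.2333 [ 0.45540501 -0.18898832  0.04378419] [ 7.55188758e-01  6.55507366e-01 -1.60564675e-04 -7.63887518e-05] [-0.50708425 -0.05071104 -0.79742278]
7.2833 [ 0.45541933 -0.18906305  0.04401625] [ 7.55198636e-01  6.55495987e-01 -1.60951284e-04 -7.44484882e-05] [ 0.20545499 -0.11363532 -0.407475  ]
```

View pics/s7z.png

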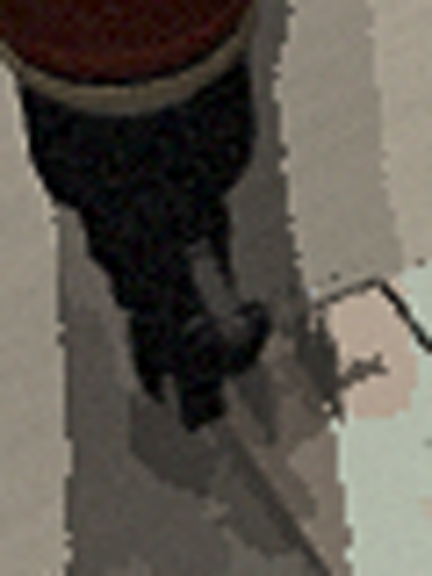

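View pics/t7z.png

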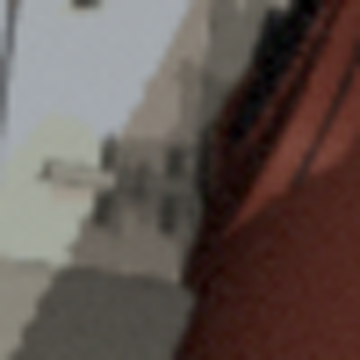

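The pin is entering both slots without contact force, with its tip at about (45,170) in the zoomed top view. I'll keep lowering it.

Emit:
servo_tool:
  rows:
    - [[0.1,0,0,-0.5,0],[0.1,0,0,-0.5,0],[0.1,0,0,-0.2,0],[0.1,0,0,0,0],[0.1,0,0,0,0]]

```text
time: 7.7
tcp_pos: [0.4553, -0.1891, 0.032]
eef_rot: [0.755, 0.656, -0.0, -0.0]
force: [0.3, 0.4, -1.3]
finger_gap: 0.237
```

Emit:
servo_tool:
  rows:
    - [[0.1,0,0,-0.15,0],[0.1,0,0,0,0],[0.3,0,0,0,0],[0.45,0,0,0,0],[0.5,0,0,0,0]]

```text
time: 8.12
tcp_pos: [0.4554, -0.189, 0.0306]
eef_rot: [0.755, 0.656, -0.0, -0.0]
force: [-0.2, 0.1, 0.7]
finger_gap: 0.499
```

Emit:
servo_tool:
  rows:
    - [[0.5,0,0,0,0],[0.5,0,0,1.5,0],[0.5,0,0,2,0],[0.5,0,0,3,0],[0.5,0,0,3,0]]

```text
time: 8.53
tcp_pos: [0.4546, -0.1891, 0.1262]
eef_rot: [0.755, 0.655, -0.001, -0.0]
force: [0.3, 0.5, 0.9]
finger_gap: 0.497
```

Emit:
servo_tool:
  rows:
    - [[0.5,-0.5,2,4,0],[0.5,0,3,3,-0.05],[0.8,0,4,3,-0.05],[0.8,0,4,0,-0.05],[0.8,0,4,0,-0.04]]

```text
time: 8.95
tcp_pos: [0.4515, -0.0263, 0.2192]
eef_rot: [0.815, 0.579, 0.002, 0.001]
force: [1.4, 1.0, -0.7]
finger_gap: 0.796
```

Emit:
servo_tool:
  rows:
    - [[0.8,0,4,0,0],[0.8,0,4,0,0],[0.8,0,4,0,0],[0.8,0,4,0,0],[0.8,0,4,0,0]]

```text
time: 9.37
tcp_pos: [0.4504, 0.1742, 0.2172]
eef_rot: [0.814, 0.581, 0.0, -0.0]
force: [1.5, -0.6, 1.1]
finger_gap: 0.799
```

```bash
python3 pic.py scene s8 150 170 180 140;python3 pic.py top t8 250 130 160 150
```

```text
9.4167 [0.44911988 0.18292025 0.21692918] [ 8.11463424e-01  5.84401462e-01  7.80393810e-04 -1.19739330e-03] [-3.29876825  8.22782988  0.50120807]
9.4667 [0.44948925 0.17906903 0.21674473] [ 8.11381129e-01  5.84517191e-01  6.14585831e-05 -5.58506958e-04] [ 0.68328097 -0.11331983  0.07381001]
```

View pics/s8z.png

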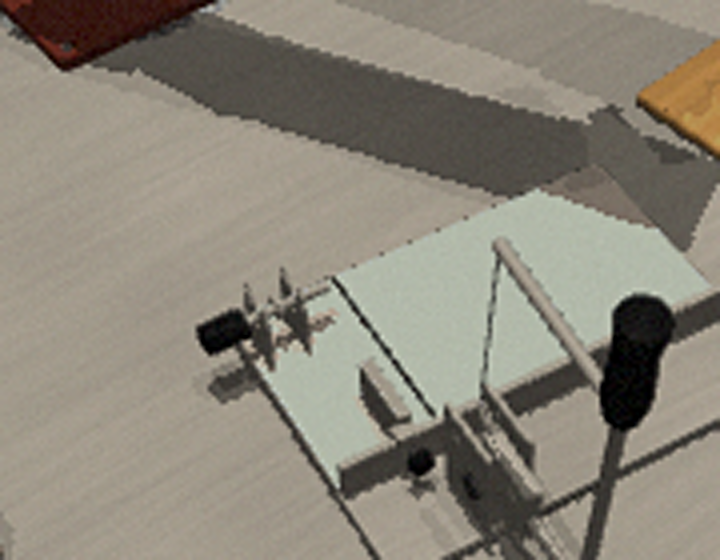

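View pics/t8z.png

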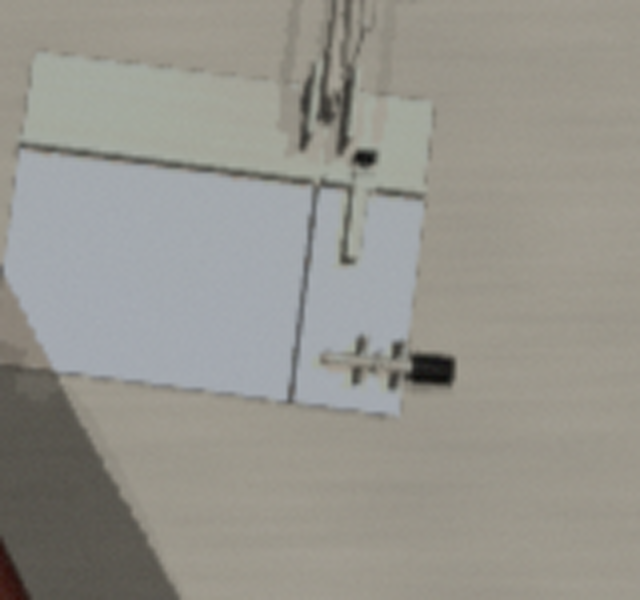

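Emit:
servo_tool:
  rows:
    - [[0.9,1.5,4,0,-0.04],[0.9,1.5,4,0,0],[0.9,1.5,4,0,0],[0.9,1.5,3.5,0,0],[0.9,1,2,0,0]]

```text
time: 9.88
tcp_pos: [0.5195, 0.3487, 0.2163]
eef_rot: [0.824, 0.566, -0.0, -0.0]
force: [-0.6, 0.0, -1.0]
finger_gap: 0.896
```

Emit:
servo_tool:
  rows:
    - [[0.9,0,0,-1,0],[0.9,0,0,-2,0],[0.9,0,0,-2,0],[0.9,0,0,0,0],[0.9,0,0,0,0]]

```text
time: 10.3
tcp_pos: [0.5192, 0.3432, 0.1663]
eef_rot: [0.826, 0.564, -0.001, 0.0]
force: [-0.2, -0.2, 1.0]
finger_gap: 0.896
```

```bash
python3 - <<'E'
from h import *
T=load('t8')
o=np.array([.5552,-.0338,0]);a=-.1425
X=np.array([np.cos(a),np.sin(a),0]);Y=np.array([-np.sin(a),np.cos(a),0])
f=lambda p:(p.round(4),((p-o)@X).round(4),((p-o)@Y).round(4))
for x,y in((341,262),(351,195)): print('stop',f(onz(T,250+(x+.5)/4-.5,130+(y+.5)/4-.5,.053)))
for x,y in((318,190),(291,400)): print('wire slot',f(onz(T,250+(x+.5)/4-.5,130+(y+.5)/4-.5,.018)))
I=load('top0');p=I['pixels'].astype(int)
for n,x0,y0,x1,y1 in(('top0',145,180,215,230),('scene0',325,160,385,205)):
  I=load(n);q=I['pixels'][y0:y1,x0:x1].astype(int)
  hs=cv2.cvtColor(I['pixels'],cv2.COLOR_RGB2HSV)[y0:y1,x0:x1]
  m=((hs[...,0]>=27)&(hs[...,2]>120)).astype(np.uint8)
  n_,l,st,ce=cv2.connectedComponentsWithStats(m);k=1+np.argmax(st[1:,4]);print(st[k])
  ys,xs=np.nonzero(l==k)
  P=np.array([onz(I,x+x0,y+y0,.074)[:2] for x,y in zip(xs,ys)]);
  r=cv2.minAreaRect((P*1000).astype(np.float32));print(r,P.mean(0))
E
python3 pic.py scene s9 280 100 180 140;python3 pic.py top t9 110 140 160 150
```

```text
stop (array([ 0.5324, -0.123 ,  0.053 ]), np.float64(-0.0099), np.float64(-0.0915))
stop (array([ 0.5803, -0.1313,  0.053 ]), np.float64(0.0387), np.float64(-0.093))
wire slot (array([ 0.5899, -0.1115,  0.018 ]), np.float64(0.0454), np.float64(-0.072))
wire slot (array([ 0.4365, -0.0882,  0.018 ]), np.float64(-0.1098), np.float64(-0.0707))
[ 10  11  48  33 855]
((504.1865539550781, 317.5530700683594), (128.05787658691406, 52.873779296875), 69.1494369506836) [0.50394948 0.3174907 ]
[  7   7  46  19 482]
((504.2696533203125, 319.38922119140625), (127.50614929199219, 53.2233772277832), 69.0527114868164) [0.50470101 0.31856436]
10.35 [0.51992154 0.34377423 0.16773504] [ 8.25593493e-01  5.64265337e-01 -7.76703333e-05  8.54018376e-05] [-0.22262839 -0.40532536  0.49638716]
10.4 [0.52025277 0.34419295 0.16843279] [ 8.25544911e-01  5.64336069e-01  6.32819997e-04 -3.41210382e-05] [ 0.22582642  0.23944798 -0.25196821]
```

View pics/s9z.png

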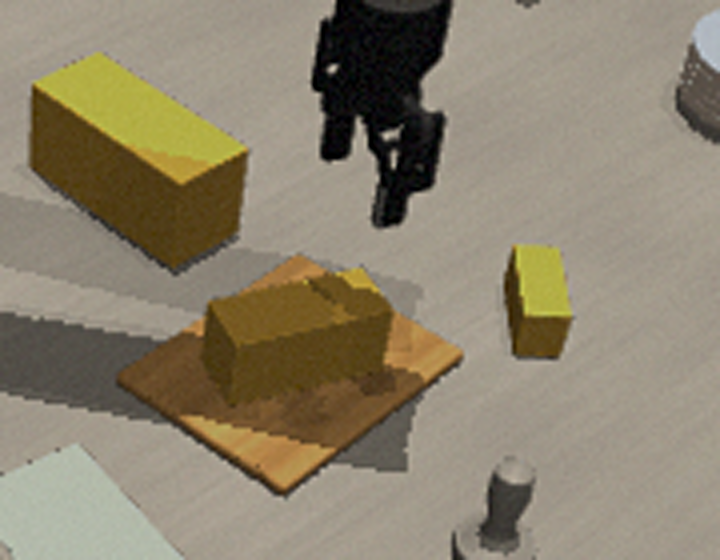

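Emit:
servo_tool:
  rows:
    - [[0.9,-0.1,1.3,-1,0.005],[0.9,0,0,-2.5,0],[0.9,0,0,-2.5,0],[0.9,0,0,-1.5,0],[0.9,0,0,0,0]]

```text
time: 10.82
tcp_pos: [0.5168, 0.3573, 0.0888]
eef_rot: [0.824, 0.567, -0.002, 0.0]
force: [-0.6, -0.2, -0.4]
finger_gap: 0.899
```

```bash
python3 pic.py scene s10 320 110 120 120;python3 pic.py top t10 110 140 120 120
```

```text
10.8667 [0.51779135 0.35772029 0.09092193] [ 8.23751689e-01  5.66949556e-01 -1.16452526e-03 -9.83443827e-07] [0.99666657 0.2578484  0.41879905]
10.9167 [0.51872416 0.35812106 0.09252902] [ 8.23831192e-01  5.66835207e-01  7.98951538e-05 -9.44040756e-05] [0.85264727 1.07915531 0.31577968]
```

View pics/s10z.png

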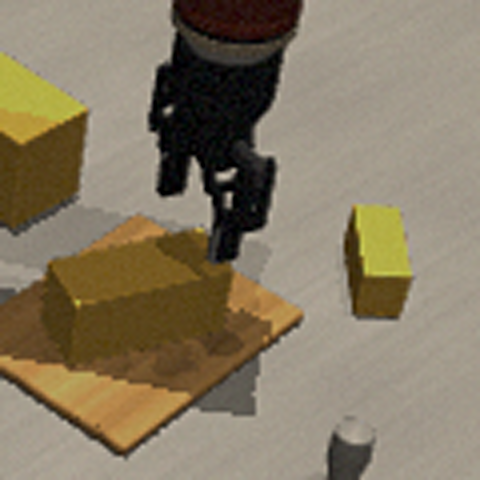

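View pics/t10z.png

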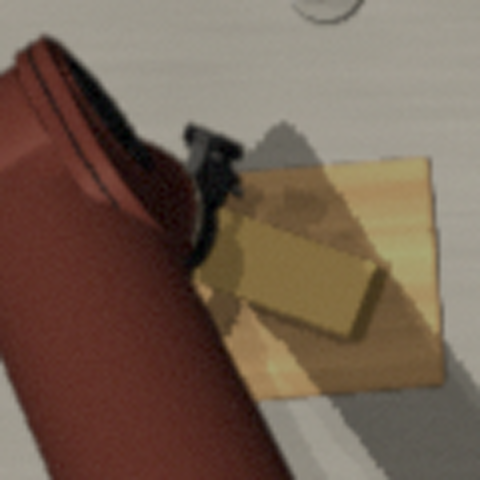

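Emit:
servo_tool:
  rows:
    - [[0.9,0,0,-1.5,0],[0.9,0,0,-1.7,0],[0.9,0,0,-1.2,0],[0.9,0,0,-0.5,0],[0.9,0,0,0,0]]

```text
time: 11.33
tcp_pos: [0.5185, 0.3574, 0.0428]
eef_rot: [0.824, 0.567, -0.0, -0.0]
force: [-0.6, -0.1, -0.1]
finger_gap: 0.9
```

Emit:
servo_tool:
  rows:
    - [[0.6,0,0,0,0],[0.6,0,0,0,0],[0.55,0,0,0,0],[0.5,0,0,0,0],[0.5,0,0,0,0]]
  newtons: 60

```text
time: 11.75
tcp_pos: [0.5196, 0.358, 0.0446]
eef_rot: [0.824, 0.567, 0.001, -0.0]
force: [0.0, -0.5, 6.8]
finger_gap: 0.63
```

Emit:
servo_tool:
  rows:
    - [[0.3,0,0,0,0],[0.3,0,0,0,0],[0.3,0,0,0.5,0],[0.3,0,0,1,0],[0.3,0,0,1.5,0]]
  newtons: 110

```text
time: 12.17
tcp_pos: [0.5173, 0.3564, 0.0721]
eef_rot: [0.824, 0.567, -0.002, 0.0]
force: [0.2, -0.3, -5.5]
finger_gap: 0.62
```

Emit:
servo_tool:
  rows:
    - [[0.3,0,0,2,0],[0.3,0,0,2,0],[0.3,0,0,0,0],[0.3,0,0,0,0]]

```text
time: 12.5
tcp_pos: [0.5191, 0.3576, 0.1139]
eef_rot: [0.824, 0.567, 0.001, -0.0]
force: [-0.8, 0.4, -6.1]
finger_gap: 0.622
```

```bash
python3 pic.py scene s11 320 90 120 120; python3 -c "
from h import *
o=observe();print(o['force'],o['moment'])"
```

```text
12.55 [0.5182681  0.35712206 0.11247553] [ 8.23969929e-01  5.66633406e-01 -3.64769215e-04 -8.16686860e-05] [-0.74085101 -0.21870205 -5.8206011 ]
[-0.74085101 -0.21870205 -5.8206011 ] [ 0.18093422 -0.09155563 -0.03229168]
```

View pics/s11z.png

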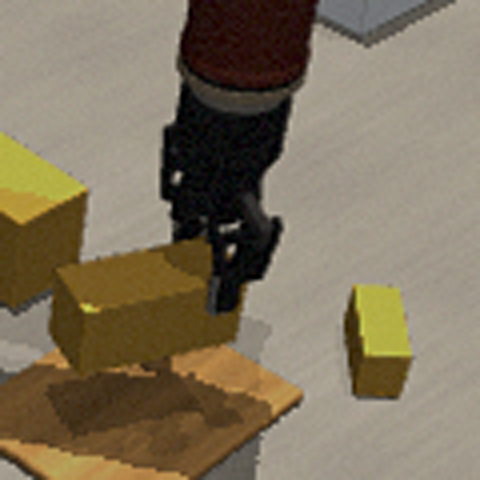

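Emit:
servo_tool:
  rows:
    - [[0.3,0.4,-2,0,0.02],[0.3,0.5,-3,0,0.025],[0.3,0.5,-3.6,0,0.025],[0.3,0.5,-3.8,0,0.025],[0.3,0.5,-3.8,0,0.025]]

```text
time: 12.97
tcp_pos: [0.5414, 0.1935, 0.1112]
eef_rot: [0.788, 0.616, -0.002, -0.0]
force: [1.3, -0.5, -6.2]
finger_gap: 0.625
```

Emit:
servo_tool:
  rows:
    - [[0.3,0.5,-3.8,0,0.025],[0.3,0.5,-3.8,0,0.025],[0.3,0.5,-3.6,0,0.025],[0.3,0.5,-3,0,0.025],[0.3,0.5,-2,0,0]]

```text
time: 13.38
tcp_pos: [0.5664, 0.0288, 0.1115]
eef_rot: [0.757, 0.653, -0.002, -0.0]
force: [0.8, -0.2, -5.5]
finger_gap: 0.626
```

Emit:
servo_tool:
  rows:
    - [[0.3,0.3,-2,0,0],[0.3,0,-1,0,0],[0.3,0,0,-1,0],[0.3,0,0,0,0],[0.3,0,0,0,0]]

```text
time: 13.8
tcp_pos: [0.5695, 0.0051, 0.1016]
eef_rot: [0.756, 0.654, -0.001, -0.001]
force: [-0.0, -0.4, -5.7]
finger_gap: 0.623
```

```bash
python3 pic.py scene s12 200 140 180 140;python3 pic.py top t12 220 120 160 150
```

```text
13.85 [0.56999773 0.00526624 0.10222773] [ 7.56055695e-01  6.54506553e-01 -5.75043756e-04 -7.91626284e-04] [-0.19685228  0.24196592 -4.39523932]
13.9 [0.57036688 0.00512268 0.10269258] [ 7.56045247e-01  6.54519128e-01 -2.53708287e-04 -4.80104261e-04] [ 0.4365762   0.03409529 -5.9894791 ]
```

View pics/s12z.png

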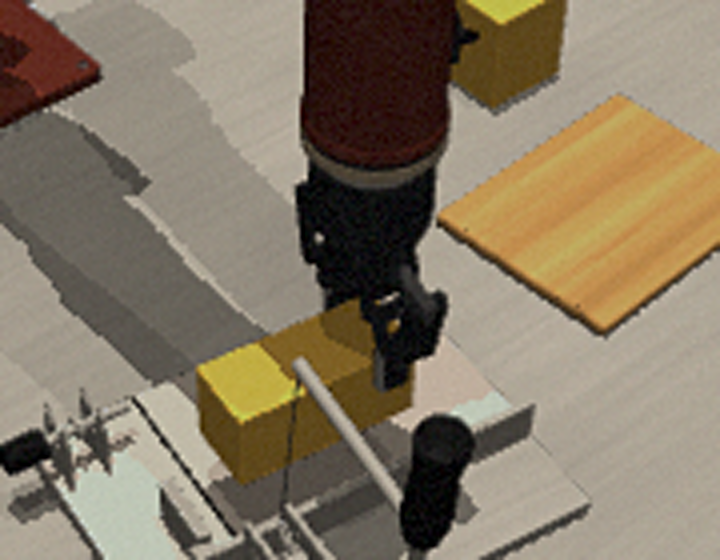

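View pics/t12z.png

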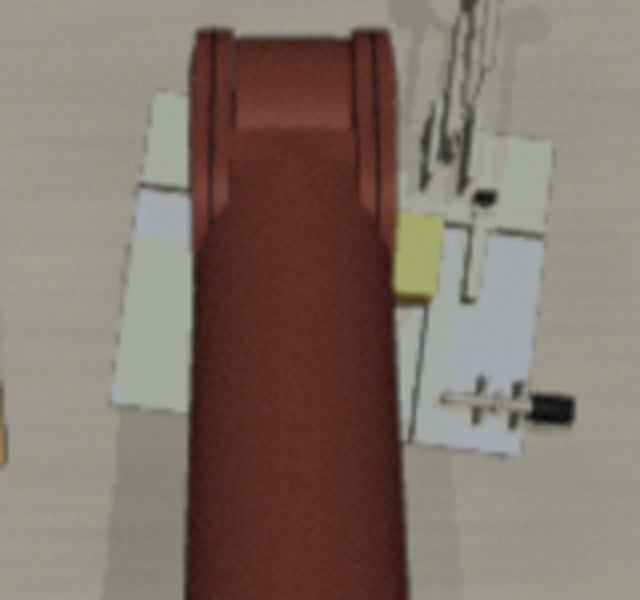

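Run:
```python
from h import *
S=load('s8')
o=np.array([.5552,-.0338,0]);a=-.1425
X=np.array([np.cos(a),np.sin(a),0]);Y=np.array([-np.sin(a),np.cos(a),0])
for x,y in((499,243),(492,310),(484,385),(503,245),(600,385),(640,310)):
  c,d=ray(S,150+(x+.5)/4-.5,170+(y+.5)/4-.5)
  k=(-.070-(c-o)@Y)/(d@Y);p=c+k*d-o;print((p@X).round(4),p[2].round(4))
p=np.array([.5706,.0050,0])-o;print(p@X,p@Y)
```

```text
0.1113 0.2531
0.1044 0.1925
0.0957 0.1174
0.1153 0.2552
0.2099 0.2378
0.2373 0.3219
0.009733599503054921 0.04059380544755724
```

Emit:
servo_tool:
  rows:
    - [[0.3,-0.1,-0.8,-1,0],[0.3,-0.1,-0.8,-1.2,0],[0.3,0,0,-1.2,0],[0.3,0,0,-1,0],[0.3,0,0,0,0]]

```text
time: 14.32
tcp_pos: [0.5667, -0.0128, 0.056]
eef_rot: [0.757, 0.653, -0.002, -0.001]
force: [-0.7, 0.2, -6.1]
finger_gap: 0.626
```

Emit:
servo_tool:
  rows:
    - [[0.3,0,0,-0.2,0],[0.3,0,0,-0.2,0],[0.3,0,0,0,0],[0.3,0,0,0,0]]

```text
time: 14.65
tcp_pos: [0.5691, -0.0125, 0.0555]
eef_rot: [0.757, 0.654, 0.0, 0.0]
force: [-0.4, -0.5, -5.9]
finger_gap: 0.624
```

Emit:
servo_tool:
  rows:
    - [[0.3,0,0,-0.2,0],[0.3,0,0,-0.1,0],[0.3,0,0,0,0],[0.3,0,0,0,0]]

```text
time: 14.98
tcp_pos: [0.5687, -0.0126, 0.0522]
eef_rot: [0.757, 0.654, -0.0, -0.0]
force: [-0.1, -0.5, -5.8]
finger_gap: 0.626
```

Emit:
servo_tool:
  rows:
    - [[0.3,0.4,-0.1,0,0],[0.3,0.3,0,0,0],[0.3,0.2,0,0,0],[0.3,0,0,0,0],[0.3,0,0,0,0]]

```text
time: 15.4
tcp_pos: [0.5779, -0.0137, 0.0521]
eef_rot: [0.757, 0.654, -0.0, -0.0]
force: [-1.6, -0.2, -5.7]
finger_gap: 0.623
```

```bash
python3 pic.py scene s13 200 140 180 140;python3 pic.py top t13 280 150 80 80
```

```text
15.45 [ 0.57770444 -0.01368898  0.05206555] [ 7.56815273e-01  6.53628810e-01 -1.27912932e-04 -7.77274638e-05] [-0.38452198 -0.70509611 -5.54252654]
15.5 [ 0.57763063 -0.01370189  0.05205925] [ 7.56822688e-01  6.53620221e-01 -1.30418801e-04 -8.67862184e-05] [-0.85549754 -0.73944815 -5.31285448]
```

View pics/s13z.png

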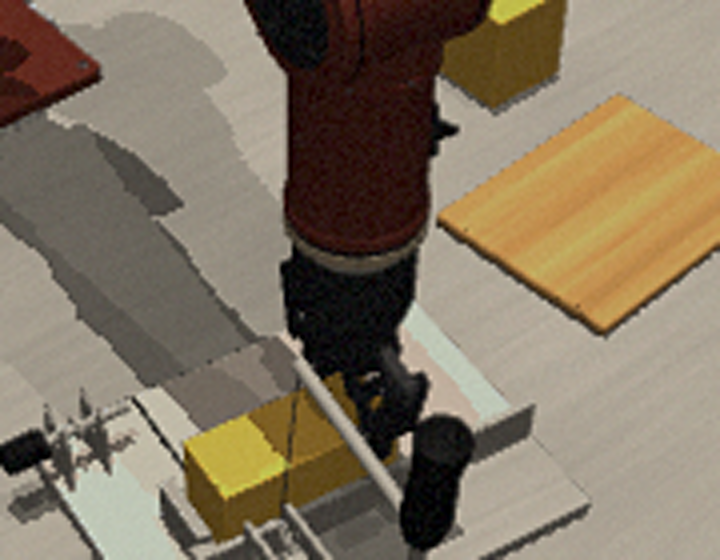

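View pics/t13z.png

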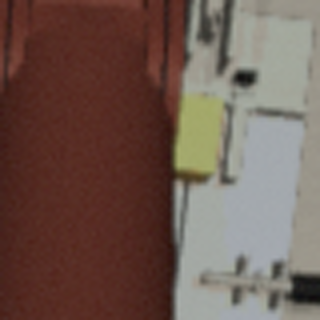

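Emit:
servo_tool:
  rows:
    - [[0.3,0,0,-0.15,0],[0.3,0,0,0,0],[0.3,0,0,0,0]]

```text
time: 15.75
tcp_pos: [0.5779, -0.0136, 0.0509]
eef_rot: [0.757, 0.654, 0.0, 0.0]
force: [-0.4, 0.0, -1.6]
finger_gap: 0.623
```

Emit:
servo_tool:
  rows:
    - [[0.3,0,0,-0.1,0],[0.3,0,0,0,0],[0.3,0,0,0,0]]

```text
time: 16.0
tcp_pos: [0.5779, -0.0136, 0.0508]
eef_rot: [0.757, 0.654, 0.0, -0.0]
force: [-6.3, 0.5, 9.4]
finger_gap: 0.622
```

Emit:
servo_tool:
  rows:
    - [[0.3,0,0,0.08,0],[0.3,0.15,-0.02,0,0],[0.3,0,0,0,0],[0.3,0,0,0,0]]

```text
time: 16.33
tcp_pos: [0.5796, -0.0138, 0.0509]
eef_rot: [0.757, 0.654, 0.0, 0.0]
force: [-2.9, 0.4, 6.2]
finger_gap: 0.626
```

Emit:
servo_tool:
  rows:
    - [[0.3,0.1,-0.02,0,0],[0.3,0,0,0,0],[0.3,0,0,0,0]]

```text
time: 16.58
tcp_pos: [0.5802, -0.0139, 0.0509]
eef_rot: [0.757, 0.653, 0.0, -0.0]
force: [-5.6, 1.2, 7.6]
finger_gap: 0.626
```

Emit:
servo_tool:
  rows:
    - [[0.3,-0.08,0.01,0.08,0],[0.3,-0.04,-0.3,0,0],[0.3,0,0,0,0],[0.3,0,0,0,0]]

```text
time: 16.92
tcp_pos: [0.5789, -0.0174, 0.0509]
eef_rot: [0.757, 0.654, -0.0, 0.0]
force: [-0.6, -1.0, -4.2]
finger_gap: 0.623
```

Emit:
servo_tool:
  rows:
    - [[0.3,-0.03,-0.2,0,0],[0.3,0,0,0,0],[0.3,0,0,0,0]]

```text
time: 17.17
tcp_pos: [0.5786, -0.0192, 0.051]
eef_rot: [0.757, 0.654, -0.0, -0.0]
force: [0.7, -0.5, -5.5]
finger_gap: 0.622
```

```bash
python3 pic.py scene s14 220 230 60 60;python3 pic.py top t14 300 150 60 60;python3 - <<'E'
import cv2
for n in('s14','t14'):
  a=cv2.imread(f'pics/{n}z.png');cv2.imwrite(f'pics/{n}z.png',cv2.resize(a,None,fx=2,fy=2))
from h import *
print(observe()['moment'])
E
```

```text
17.2167 [ 0.57855437 -0.01917122  0.05103125] [ 7.56896776e-01  6.53534405e-01 -2.16265937e-04 -7.28775394e-05] [-0.71115514 -0.1471808  -5.24863418]
17.2667 [ 0.57854135 -0.01909471  0.05104378] [ 7.56872806e-01  6.53562158e-01 -2.22359062e-04 -1.12339577e-04] [ 5.49656241e-03  1.02251252e-01 -5.77190655e+00]
[ 0.14870284 -0.01139914  0.02806517]
```

View pics/s14z.png

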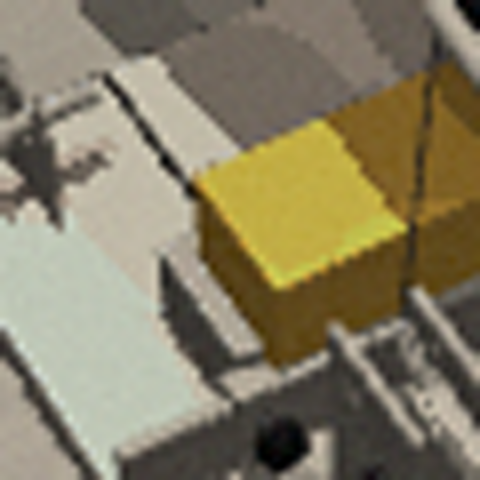

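View pics/t14z.png

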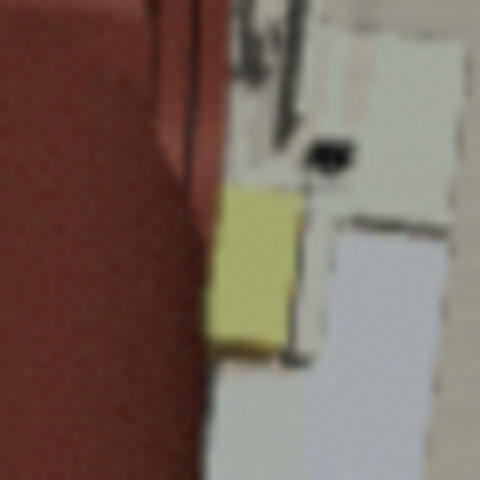

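Emit:
servo_tool:
  rows:
    - [[0.3,-0.02,-0.15,0,0],[0.3,0,0,0,0],[0.3,0,0,0,0]]

```text
time: 17.52
tcp_pos: [0.5784, -0.0206, 0.0511]
eef_rot: [0.757, 0.654, -0.0, -0.0]
force: [0.2, 0.2, -5.8]
finger_gap: 0.624
```

Emit:
servo_tool:
  rows:
    - [[0.3,-0.01,-0.1,0,0],[0.3,0,0,0,0],[0.3,0,0,0,0]]

```text
time: 17.77
tcp_pos: [0.5784, -0.0216, 0.0512]
eef_rot: [0.757, 0.654, -0.0, -0.0]
force: [1.0, -0.1, -5.8]
finger_gap: 0.622
```

Emit:
servo_tool:
  rows:
    - [[0.3,-0.01,-0.1,0,0],[0.3,0,0,0,0],[0.3,0,0,0,0]]

```text
time: 18.02
tcp_pos: [0.5783, -0.0226, 0.0513]
eef_rot: [0.757, 0.654, -0.0, -0.0]
force: [-0.0, 0.6, -5.8]
finger_gap: 0.625
```

Emit:
servo_tool:
  rows:
    - [[0.3,-0.01,-0.1,0,0],[0.3,0,0,0,0],[0.3,0,0,0,0]]

```text
time: 18.27
tcp_pos: [0.5783, -0.0233, 0.0513]
eef_rot: [0.757, 0.654, 0.0, -0.0]
force: [0.9, 1.6, -5.9]
finger_gap: 0.62
```

Emit:
servo_tool:
  rows:
    - [[0.3,-0.01,-0.08,0,0],[0.3,0,0,0,0],[0.3,0,0,0,0]]

```text
time: 18.52
tcp_pos: [0.5782, -0.0233, 0.0513]
eef_rot: [0.757, 0.654, 0.0, -0.0]
force: [0.6, 5.3, -5.1]
finger_gap: 0.621
```

Emit:
servo_tool:
  rows:
    - [[0.3,0.1,-0.01,0,0],[0.3,0.05,-0.01,0,0],[0.3,0,0,0,0],[0.3,0,0,0,0]]

```text
time: 18.85
tcp_pos: [0.5788, -0.0234, 0.0511]
eef_rot: [0.757, 0.654, -0.0, -0.001]
force: [-3.6, 5.8, -3.2]
finger_gap: 0.621
```

Emit:
servo_tool:
  rows:
    - [[0.3,0,0,-0.1,0],[0.3,0.04,0,0,0],[0.3,0,0,0,0],[0.3,0,0,0,0]]

```text
time: 19.18
tcp_pos: [0.5789, -0.0234, 0.0509]
eef_rot: [0.757, 0.654, -0.0, -0.002]
force: [-9.1, 6.8, 9.1]
finger_gap: 0.623
```

Emit:
servo_tool:
  rows:
    - [[0.3,0.03,0,-0.05,0],[0.3,0,0,0,0],[0.3,0,0,0,0]]

```text
time: 19.43
tcp_pos: [0.5789, -0.0233, 0.0509]
eef_rot: [0.757, 0.654, -0.0, -0.002]
force: [-13.2, 6.9, 15.0]
finger_gap: 0.621
```

Emit:
servo_tool:
  rows:
    - [[0.3,-0.03,0.03,0.04,0],[0.3,0,0,0,0],[0.3,0,0,0,0],[0.3,0,0,0,0]]

```text
time: 19.77
tcp_pos: [0.5789, -0.0233, 0.0509]
eef_rot: [0.757, 0.654, -0.0, -0.001]
force: [-9.3, 6.5, 9.3]
finger_gap: 0.623
```

```bash
python3 pic.py scene s15 200 180 160 120;python3 pic.py top t15 270 140 100 100;python3 - <<'E'
from h import *
o=observe();print(o['moment'],o['force'],o['time'])
a=cv2.imread('pics/s15.png')
E
```

```text
19.8167 [ 0.57888983 -0.02333039  0.05092466] [ 7.56856550e-01  6.53579452e-01 -3.92425369e-04 -1.38167226e-03] [-9.86358287  7.04782678  9.72105839]
19.8667 [ 0.57892184 -0.02334662  0.05093302] [ 7.56878085e-01  6.53554544e-01 -3.72384415e-04 -1.37221657e-03] [-10.03387786   6.42608846   8.89609721]
[ 1.25759397  2.02831826 -0.55298234] [-10.03387786   6.42608846   8.89609721] 19.8667
```

View pics/s15z.png

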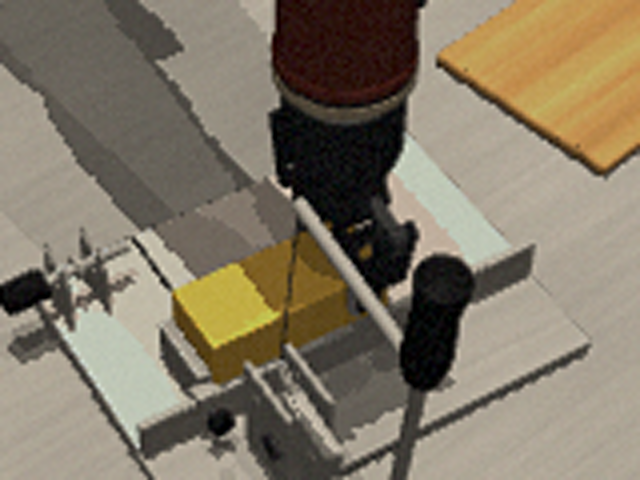

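View pics/t15z.png

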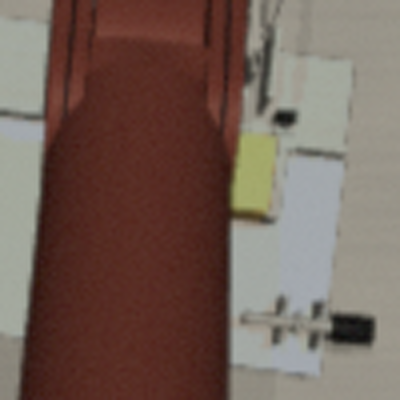

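Run:
```python
from h import *
T=load('t15');S=load('s15')
o=np.array([.5552,-.0338,0]);a=-.1425
X=np.array([np.cos(a),np.sin(a),0]);Y=np.array([-np.sin(a),np.cos(a),0])
for q in((.05,-.0902),(-.005,-.0902)):
  for z in(.077,.080,.083):
    P=o+X*q[0]+Y*q[1]+[0,0,z]
    print(q,z,'T',((proj(T,P)-[270,140]+.5)*4-.5).round(1),'S',((proj(S,P)-[200,180]+.5)*4-.5).round(1))
a=cv2.resize(S['pixels'][240:285,235:285,::-1],None,fx=11,fy=11,interpolation=cv2.INTER_CUBIC);cv2.imwrite('pics/g.png',a)
a=cv2.resize(T['pixels'][165:200,320:350,::-1],None,fx=14,fy=14,interpolation=cv2.INTER_CUBIC);cv2.imwrite('pics/g2.png',a)
```

```text
(0.05, -0.0902) 0.077 T [272.9 133.4] S [217.4 350.2]
(0.05, -0.0902) 0.08 T [273.4 132.7] S [217.3 347.1]
(0.05, -0.0902) 0.083 T [273.9 131.9] S [217.2 344. ]
(-0.005, -0.0902) 0.077 T [263.8 210.6] S [174.4 291.8]
(-0.005, -0.0902) 0.08 T [264.3 210.1] S [174.2 288.7]
(-0.005, -0.0902) 0.083 T [264.8 209.5] S [174.  285.6]
```

View pics/g.png

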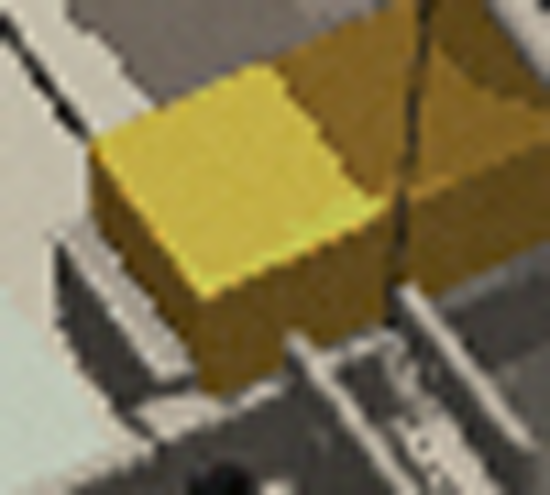

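View pics/g2.png

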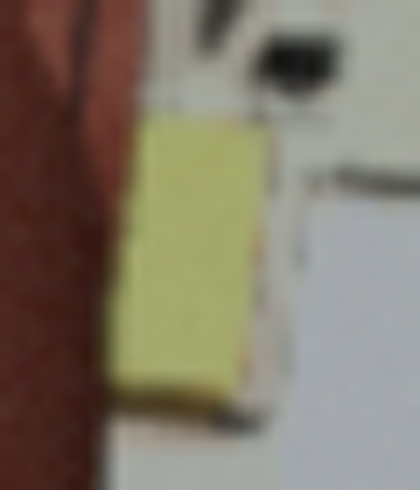

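Emit:
servo_tool:
  rows:
    - [[0.3,0,0.02,-0.01,0],[0.3,0,0,0,0],[0.3,0,0,0,0],[0.3,0,0,0,0],[0.3,0,0,0,0]]

```text
time: 20.28
tcp_pos: [0.5789, -0.0233, 0.0509]
eef_rot: [0.757, 0.654, -0.0, -0.001]
force: [-10.0, 6.4, 9.7]
finger_gap: 0.622
```

Emit:
servo_tool:
  rows:
    - [[0.3,0,0,0,0],[0.3,0,0,0,0],[0.3,0,0,0,0],[0.3,0,0,0,0],[0.3,0,0,0,0]]

```text
time: 20.7
tcp_pos: [0.5789, -0.0233, 0.0509]
eef_rot: [0.757, 0.654, -0.0, -0.001]
force: [-10.2, 6.0, 10.8]
finger_gap: 0.619
```

Run:
```python
from h import *
o=observe();print(o['time'],o['force'],o['finger_gap']);print(sign_off())
```

```text
20.7 [-10.19961921   5.98624414  10.81705949] 0.6189308223939891
the job is handed in; nothing more can be done
None
```

I handed the job in at 20.7 s of the 72 s, with the arm still gripping the block and holding the push. No verdict came back.

- **Pin and bow:** I drew the pin and the bow sprang fully upright. The pin now lies level in both slots of the notched rest, with its collar between the uprights, as seen in both camera views.
- **Block:** I took the middle-sized block from the board and laid it on the plate with its long side along the fence. I then slid it to the portion stop until I felt contact. The force on the stop stayed near 5–7 N, far below the 60 N at which it gives way. The stop is in the same place in the pictures before and after.
- **Push:** In the cutter's axes, the last readings were about 11 N into the fence, 10–11 N down, and 4–5 N towards the stop. The push into fence and plate together comes to about 15 N. It held steady over the last second.
- **Hand position:** The grip is about 84 mm to the long side of the wire line, and the edge of the gripper body is about 41 mm from it.

**Checks that disagreed:**
- The two cameras differ by about 2–3 mm, which is roughly the calibration error.
- The stop contact came about 2 mm further along than I had predicted, so I relied on the contact forces there.
- One front top corner of the block read 1–3 mm low in the scene view. The wrist moment suggests the block sits flat on the plate.

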